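# Put the beeswax away under the push-latch cover

## Task

Put the yellow cake of beeswax away in the grey wax keeper: press down its green push-latch cover and let go so that it pops open, push the cake with a fingertip along the wooden deck until it drops into the well, then press the cover down again until it stays latched shut. Only touch, press and push: do not pinch the wax or pick it up, and leave the flux jar, the brass block and the pliers where they stand. Finish clear of everything.

Things in the scene. Friction and masses are not known exactly. Their poses are not given: they have to be found in the camera images.
- keeper: Wax keeper: grey case 100 x 214 x 78 mm (x, y, z), fixed to the bench. Origin: centre of its underside, z up, long side along y. Its whole top, the latched cover too, is flush 78 mm above the bench. The +y half is a deck: a wooden strip, x -46 to +14, y +3 to +107 mm, between steel lips 5 mm high, open at its +y end. The -y half is a well under the cover.
- cover (a joint): Angle (rad) of the cover. 0 = latched, flush; 1.2 = sprung fully open; -0.094 = pressed in to its stop. Push-push latch: from latched, press it to the stop and let go: it springs fully open. From open, push it down to the stop (to -0.085 at least) and let go: it stays latched at 0. Too shallow a press changes nothing. About 3 N at the pad holds it down; 6 to 12 N there surely reaches the stop.
- cover_pad (a point): Centre of the round white pad (26 mm) on the outer face of the green cover, 78 mm from the hinge, moving with it; at the stop it is 7 to 8 mm below flush. Cover: 88 (x) x 95 (y) x 6 mm plate hinged on its -y edge, free edge next to the deck; open, it stands steeply up (free edge 90 mm above deck level, 35 mm nearer the deck than the hinge), outer face towards -y.
- cover_hinge (a point): Point on the cover's hinge axis, which runs along the keeper's x, 75 mm above the bench: keeper x -16 mm, y -97.5 mm, in line with the pad and the middle of the wooden strip.
- well_edge (a point): Middle of the deck's edge where the well begins, at deck height (78 mm above the bench): keeper x -16, y +3 mm. With the cover open, the wax pushed past it towards the keeper's -y drops into the well (x -46 to +14, y -98 to +3 mm, floor 8 mm above the bench; the wax clears the cover there however it lies).
- beeswax: The round yellow cake of beeswax, 45 mm across, 17 mm high, about 45 g, lying on the wooden strip of the deck. Origin: centre of its underside. To be pushed only.
- flux_jar: Bystander: round jar with a green lid, 54 mm across, 54 mm high, standing on the bench by the keeper. Origin: centre of its underside.
- dapping_block: Bystander: brass-coloured cube with round hollows, 50 mm, on the bench by the keeper. Origin: centre of its underside.
- pliers_teal: Bystander: pliers with teal handles, 90 x 131 x 13 mm, lying on the bench off the deck's end. Origin: centre of the underside.
Not all that is in view belongs to the job. Of the things like the beeswax, leave any that is black; of the rest the larger one is meant.

How it is judged:
On the way, in this order (a step that is already met when the one before it is completed fails the run):
1. the cover has popped open, the wax still on the deck (value of joint cover above 1 rad and height (world z) of beeswax above 0.07 m), for 0.2 s.
2. the wax has dropped into the well, the cover still open (x of beeswax in the frame of keeper between -0.046 and 0.016 m and y of beeswax in the frame of keeper between -0.1 and 0.003 m and z of beeswax in the frame of keeper below 0.055 m and value of joint cover above 0.5 rad), for 0.2 s.
At the end, for the whole second after the job is handed in: The cover is latched flush (within 0.03 rad), the beeswax lies at rest inside the well below it, and the flux jar, the brass block and the pliers are within 30 mm of where they stood (x of beeswax in the frame of keeper between -0.046 and 0.016 m and y of beeswax in the frame of keeper between -0.1 and 0.003 m and z of beeswax in the frame of keeper below 0.055 m and value of joint cover between -0.03 and 0.03 rad and linear speed of beeswax below 0.02 m/s and distance of each of flux_jar, dapping_block, pliers_teal from where it was at the start of the episode below 0.03 m); the robot touches nothing.
It fails at once if the beeswax is lifted (more than 9 mm above the deck) (height (world z) of beeswax above 0.087 m).
It fails at once if the beeswax is pinched or pressed with more than 15 N (contact force between the fingers and beeswax above 15 N).
It fails at once if the wax falls off the keeper onto the bench (height (world z) of beeswax below 0.06 m and not (x of beeswax in the frame of keeper between -0.046 and 0.016 m and y of beeswax in the frame of keeper between -0.1 and 0.003 m)).
It fails at once if the flux jar, brass block or pliers are moved by more than 30 mm (distance of any of flux_jar, dapping_block, pliers_teal from where it was at the start of the episode above 0.03 m).
It also fails if it takes over 58 s, if anything falls off the work surface, if the arm or the gripper's body presses on something with over 40 N, if the wrist force passes 120 N, or if a joint passes its speed limit or range.

## Robot

A 6-joint arm with a two-finger parallel gripper is mounted at the origin on a cart in front of the work surface, level with it; the furniture and walls round the work are solid. World frame = base frame: x ahead of the robot, y to its left, z up, the work surface at z = 0. Lengths are in m, angles in rad, forces in N, time in s.
With the tool pointing down it reaches from about 0.35 to 0.85 m from the base axis. Payload 8.1 kg.
Tool frame: the origin (TCP) lies at the very end of the fingers, on their centre line; the grasp point (between the pads) lies robot.grip_point_offset behind it (robot.grip_point_offset is the distance from the TCP to the grasp point, in m); z points along the fingers, y is the line along which they close (so a half turn about z gives the same grasp; the last joint's range is limited). The gripper opens to 93 mm and grips with 3 to 60 N. Pads are 15 mm wide; open, the fingers measure 128 mm over their backs; the gripper's body (75 mm by 188 mm) begins 65 mm behind the grasp point.
Start: joints at [-1.377, 0.13, 1.488, -0, 1.523, -0.085], TCP at [0.165, -0.577, 0.219] pointing down, gripper open.
Joint ranges: [-2.96, 2.96], [-0.89, 2.26], [0.02, 2.5], [-1.34, 4.48], [0, 2.73], [-2.66, 2.66]. Speed limits (rad/s): [2.39, 2.39, 2.79, 3.14, 3.14, 3.14].

## Interface

Orientations are given as a rotation vector (axis times angle).
In Python, from plant import robot, eyes gives the robot as it stands. The module is installed in compiled form; this text tells all that it offers.
- The arm moves only by the tool apply_moves, never from a script. Its argument "steps" is one flat list of numbers, 7 for each row, row after row: the shift along the tool's x, y, z in units of 30 mm (1.0 is 30 mm), then the turn, a rotation vector about the tool's x, y, z in units of 6 degrees (1.0 is 6 degrees), then the opening in per cent of the stroke, from 0 (shut) to 100 (fully open). In form: [dx, dy, dz, ax, ay, az, fingers, dx, dy, dz, ax, ay, az, fingers, ...]. A call has 1 to 12 rows; each row shifts and turns the commanded pose from where the row before left it, along the tool's axes as they then stand; what a row does not reach is not made up. A row lasts 1/12 s, in which the tool goes at most 41.7 mm and 7.16 degrees, less where a joint would pass 70% of its speed; a pose out of reach is approached as far as the arm can. A call is refused whole if a number of a shift passes 1 or a number of a turn 1, either way. A call with a gripper value outside its range is refused whole. The fingers move at their own pace and stop on an object; "grip_force" is the grip in N (left out, the last holds). Time passes only in rows, so rows that do not move let the fingers close. It gives the time, the measured TCP pose, the force, the opening and the grip force at its end, in the units of the state.
- robot.read_state(): the state, without advancing time (a new reading comes with each control period).
- eyes.read_camera(name): name is "scene" or "top" or "wrist"; returns the picture (480x640x3 uint8, red, green, blue); there is no depth.
- eyes.calibration(name): a dict with "K" (3x3 intrinsics, pixels), "R" (3x3) and "t" (3): a world point X has camera coordinates R X + t. Camera axes: x right, y down, z forward; pixel columns grow to the right and rows downward; lengths in m; the calibration is good to about 2 mm. The wrist camera is an equidistant fisheye: a pixel r from the principal point sees the ray r / f radians off the axis. A picture is of the moment at which its call begins: read the wrist's pose just before it. calibration takes no time and is no camera call; for the wrist camera it gives the pose at the moment of the call.
- robot.close_job(): hands the job in; it is judged then, once.
Trained networks look in the newest picture that a camera, given by its name, has taken for a name from the list of things; names that differ only in an ending like _2 or _b are one class to them, and where a whole thing is asked for, a point or a joint stands for the part that bears it (a point fixed in the world has none). Each returns a list of dicts, best first, with "conf" (0 to 1); they miss things now and then, are a little off and sometimes report something else, mostly with a low value. They report only what shows in the picture. A call takes as long as a camera call. They do not tell look-alikes from the thing itself.
- eyes.search_frame(camera, thing): "rect" ([left, top, width, height] in pixels, round what is visible of it).
- eyes.place_of(camera, thing): "xy" ([column, row] in pixels: a listed point, or the origin of a listed thing).
The state is a dict: "t": time; "q": joint angles; "dq": joint speeds; "joint_torque": joint torques, N m; "tool_pos": TCP position; "orientation": TCP orientation; "force": force on the tool from outside, world axes, zero at the start; "wrist_torque": the same for the moment, N m; "opening": finger opening in m; "gripper_force": force on a finger pad.
Only numpy, scipy, OpenCV 4.12 (cv2) and the standard library are available. Lean on these libraries where they do the work, as an engineer would, in place of code of your own. Each camera call takes 0.05 s, during which the arm holds its last target. There are 200 camera calls.

## Working session

There is one attempt and no reset: what is moved stays moved. The work goes in short steps, Python scripts to look and compute and a tool call to move; the robot and the scene stay as the last step left them, time stands still between calls to the robot, and variables do not carry over. Pictures are saved under pics/ and viewed, at most 10 in all, crops included, and the job is handed in when it is done.

Besides the shell and the picture viewer there is one more tool, called in YAML: its name, and indented under it one key for each argument. apply_moves: Moves the arm, as the interface text tells. Its arguments: {"type":"object","properties":{"steps":{"type":"array"},"grip_force":{"type":"number"}},"required":["steps"]}

```bash
mkdir -p pics; cat > h.py <<'E'
import numpy as np, cv2
from plant import robot, eyes
def ray(cam,px):
    c=eyes.calibration(cam);K,R,t=map(np.array,(c["K"],c["R"],c["t"]))
    p=np.linalg.inv(K)@[px[0],px[1],1.]
    if cam=="wrist":
        r=np.hypot(p[0],p[1]); p=np.array([p[0]/r*np.sin(r),p[1]/r*np.sin(r),np.cos(r)]) if r>1e-9 else p
    return -R.T@t, R.T@p
def at(cam,px,z):
    o,d=ray(cam,px); return (o+d*(z-o[2])/d[2]).round(4)
def save(cam,name):
    im=eyes.read_camera(cam); cv2.imwrite(f"pics/{name}.png",im[:,:,::-1]); return im
E
python3 - <<'E'
from h import *
a=save("top","top0");b=save("scene","sc0")
cv2.imwrite("pics/both.png",cv2.resize(np.vstack([a,b])[:,:,::-1],(400,600)) if 0 else np.vstack([cv2.resize(a,(400,300)),cv2.resize(b,(400,300))])[:,:,::-1])
Z=dict(keeper=0,cover_pad=.078,cover_hinge=.075,well_edge=.078,beeswax=.078,flux_jar=0,dapping_block=0,pliers_teal=0)
for cam in("top","scene"):
  for n,z in Z.items():
    for r in eyes.place_of(cam,n)[:3]: print(cam,n,np.round(r["xy"]),round(r["conf"],2),at(cam,r["xy"],z))
s=robot.read_state();print(s["t"],s["tool_pos"],s["orientation"],s["opening"],robot.grip_point_offset)
E
```

```text
top keeper [288. 240.] 0.75 [0.5239 0.1163 0.    ]
top cover_pad [297. 238.] 0.65 [0.5103 0.0928 0.078 ]
top cover_hinge [331. 216.] 0.63 [0.5474 0.0177 0.075 ]
top well_edge [286. 243.] 0.56 [0.5038 0.1163 0.078 ]
top beeswax [273. 251.] 0.96 [0.4901 0.1448 0.078 ]
top beeswax [371. 265.] 0.73 [ 0.4359 -0.0474  0.078 ]
top beeswax [297. 237.] 0.59 [0.5129 0.0918 0.078 ]
top flux_jar [306. 292.] 0.72 [0.4068 0.0913 0.    ]
top dapping_block [371. 208.] 0.95 [ 0.5714 -0.0779  0.    ]
top pliers_teal [209. 293.] 0.77 [0.4311 0.2973 0.    ]
scene keeper [290. 301.] 0.75 [ 0.5292  0.1202 -0.    ]
scene cover_pad [309. 257.] 0.57 [0.5101 0.0926 0.078 ]
scene cover_hinge [323. 245.] 0.86 [0.5297 0.0351 0.075 ]
scene well_edge [301. 258.] 0.86 [0.5172 0.1042 0.078 ]
scene beeswax [187. 334.] 0.68 [0.4762 0.3603 0.078 ]
scene beeswax [396. 280.] 0.59 [0.3587 0.0623 0.078 ]
scene beeswax [295. 276.] 0.57 [0.4817 0.1555 0.078 ]
scene flux_jar [359. 322.] 0.61 [0.403  0.0935 0.    ]
scene dapping_block [349. 256.] 0.71 [ 0.5636 -0.0809  0.    ]
scene pliers_teal [250. 373.] 0.76 [0.435  0.2946 0.    ]
scene pliers_teal [358. 321.] 0.19 [0.4054 0.0922 0.    ]
0.9 [ 0.16514691 -0.57684658  0.21867582] [3.11106121e+00 4.36467888e-01 3.54213531e-05] 0.09318840047031497 0.0188
```

View pics/top0.png

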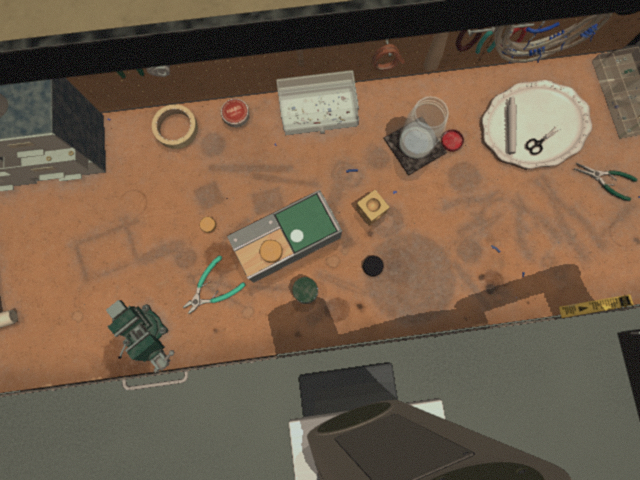

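View pics/sc0.png

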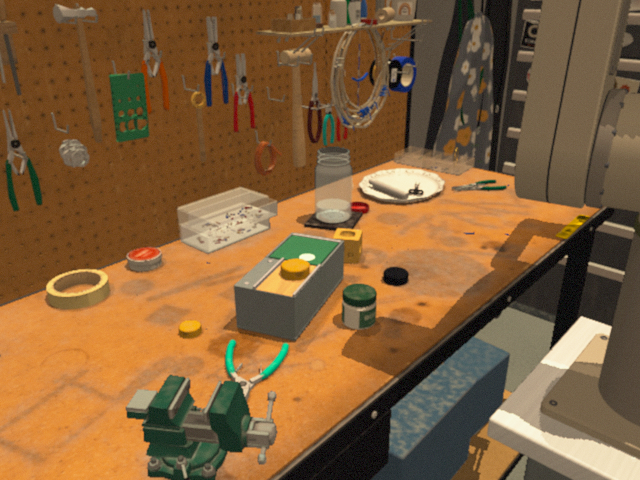

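Three candidates in the top view: a yellow cake on the deck (270,251), a smaller yellow one on the bench (208,224) and a black one (372,265). The larger yellow cake on the deck fits the description. I'll confirm it in a crop and read the keeper's corners there.

```bash
python3 - <<'E'
from h import *
a=cv2.imread("pics/top0.png")[180:290,190:350]
cv2.imwrite("pics/crop.png",cv2.resize(a,None,fx=5,fy=5,interpolation=cv2.INTER_CUBIC))
b=cv2.imread("pics/top0.png");hsv=cv2.cvtColor(b,cv2.COLOR_BGR2HSV)
m=cv2.inRange(hsv,(60,100,40),(90,255,140));m[:180]=0;m[260:]=0;m[:,:265]=0;m[:,350:]=0
c=max(cv2.findContours(m,0,2)[0],key=cv2.contourArea);r=cv2.minAreaRect(c)
print(r)
P=np.array([at("top",p,.078) for p in cv2.boxPoints(r)]);print(P, np.linalg.norm(np.diff(P,axis=0),axis=1))
E
```

```text
Traceback (most recent call last):
ValueError: max() iterable argument is empty
```

View pics/crop.png

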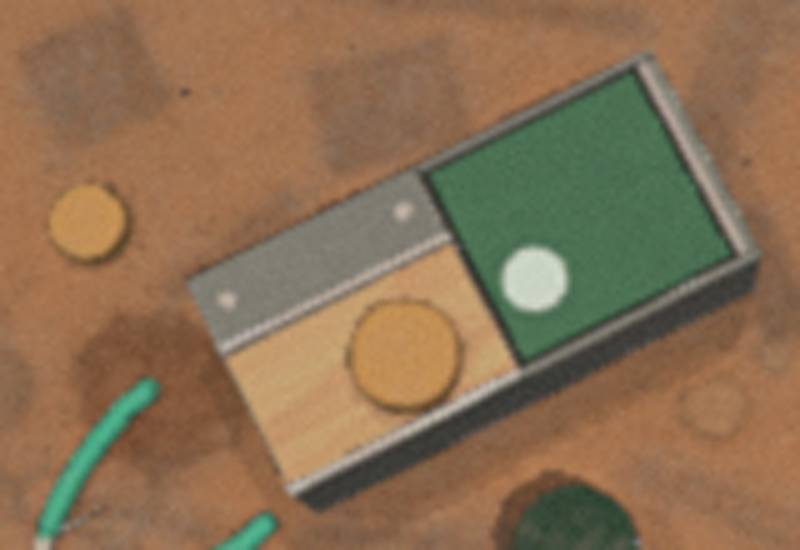

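The crop shows the big cake on the wooden strip at crop (405,355), the small yellow one loose on the bench and the white pad at (534,279). The keeper's top corners are clear. So the deck cake is the target.

```bash
python3 - <<'E'
from h import *
f=lambda c:[(c[0]-2)/5+190,(c[1]-2)/5+180]
C=[(190,283),(293,495),(755,255),(650,57)]
P=np.array([at("top",f(c),.078)[:2] for c in C])
L=np.array([[.05,.107],[-.05,.107],[-.05,-.107],[.05,-.107]])
pad=at("top",f((534,279)),.078)[:2]; wax=at("top",f((405,355)),.095)[:2]
print(np.linalg.norm(np.diff(P,axis=0),axis=1))
P=np.vstack([P,pad]);L=np.vstack([L,[-.016,-.0195]])
A=P-P.mean(0);B=L-L.mean(0);U,S,V=np.linalg.svd(B.T@A);R=(U@V).T
t=P.mean(0)-R@L.mean(0);print("yaw",np.degrees(np.arctan2(R[1,0],R[0,0])),"t",t,"res",P-(L@R.T+t))
print("wax in keeper",R.T@(wax-t),wax,"pad",R@[-.016,-.0195]+t)
np.savez("k.npz",R=R,t=t)
s=robot.read_state();from scipy.spatial.transform import Rotation as Ro
print(Ro.from_rotvec(s["orientation"]).as_matrix().round(3),s["force"])
E
```

```text
[0.0974233  0.20992725 0.09469287]
yaw 19.89107906031604 t [0.52296218 0.11733608] res [[-8.74291584e-04 -2.36423262e-03]
 [ 1.45981968e-03 -1.24091828e-03]
 [ 1.44992698e-03  3.09207983e-03]
 [-3.28418428e-03  5.68765481e-04]
 [ 1.24872920e-03 -5.56944069e-05]]
wax in keeper [-0.02220345  0.04021761] [0.4884 0.1476] pad [0.51455127 0.09355569]
[[ 0.961  0.275  0.   ]
 [ 0.275 -0.961 -0.   ]
 [ 0.     0.    -1.   ]] [-0.73382178  0.26259179  0.59378749]
```

apply_moves:
  steps: [0.9,-0.95,0,0,0,0,0,0.95,-1,0,0,0,0,0,0.95,-1,0,0,0,0,0,0.95,-1,0,0,0,0,0,0.95,-1,0,0,0,0,0,0.95,-1,0,0,0,0,0,0.95,-1,0,0,0,0,0,0.95,-1,0,0,0,0,0,0.95,-1,0,0,0,0,0,0.95,-1,0,0,0,0,0,0.95,-1,0,0,0,0,0,0.95,-1,0,0,0,0,0]
  grip_force: 20

```text
t: 1.9
tool_pos: [0.3944, -0.1366, 0.2191]
orientation: [3.11, 0.436, 0.002]
force: [0.7, -0.4, 0.8]
opening: 0.0177
gripper_force: 0.0
```

apply_moves:
  steps: [0.95,-1,0,0,0,0,0,0.95,-1,0,0,0,0,0,0.95,-1,0,0,0,0,0,0.95,-1,0,0,0,0,0,0.95,-1,0,0,0,0,0,0.9,-0.7,0,0,0,-1,0,0,0,0.3,0,0,-1,0,0,0,0.3,0,0,-1,0,0,0,0.3,0,0,-1,0,0,0,0.3,0,0,-1,0,0,0,0,0,0,-1,0,0,0,0,0,0,-1,0]

```text
t: 2.9
tool_pos: [0.5092, 0.0726, 0.1818]
orientation: [-2.743, -1.53, 0.002]
force: [-1.3, 0.7, 0.4]
opening: 0.0007
gripper_force: 0.0
```

apply_moves:
  steps: [0,0,0,0,0,-1,0,0,0,0,0,0,-1,0,0,0,0,0,0,-1,0,0,0,0,0,0,-1,0,0,0,0,0,0,-1,0,0,0,0,0,0,-1,0,0,0,0,0,0,-1,0,0,0,0,0,0,-1,0,0,0,0,0,0,-0.65,0,0,0,0,0,0,0,0]

```text
t: 3.73
tool_pos: [0.5098, 0.0726, 0.1827]
orientation: [1.8, 2.574, 0.0]
force: [0.2, 0.1, 0.3]
opening: 0.0003
gripper_force: 0.0
```

```bash
cat >> h.py <<'E'
from scipy.spatial.transform import Rotation as Ro
def rep(goal_k=None,z=None):
    k=np.load("k.npz");R,t=k["R"],k["t"];s=robot.read_state();p=np.array(s["tool_pos"])
    M=Ro.from_rotvec(s["orientation"]).as_matrix()
    print("t",s["t"],"tcp",p.round(4),"keeper",(R.T@(p[:2]-t)).round(4),"yaw x",np.degrees(np.arctan2(M[1,0],M[0,0])).round(1),"zaxis",M[:,2].round(3),"F",np.round(s["force"],1),"open",round(s["opening"],4),"q",np.round(s["q"],2))
    if goal_k is not None:
        g=np.append(R@goal_k+t,z);print("units to goal",(M.T@(g-p)/.03).round(2))
E
python3 - <<'E'
from h import *
rep([-.016,-.0195],.1)
save("wrist","w1")
for r in eyes.place_of("wrist","cover_pad")[:2]: print(r,at("wrist",r["xy"],.078))
for r in eyes.place_of("wrist","beeswax")[:2]: print(r,at("wrist",r["xy"],.078))
k=np.load("k.npz");print(k["R"]@[-.016,-.0195]+k["t"])
E
```

```text
t 3.7333 tcp [0.5098 0.0726 0.1827] keeper [-0.0276 -0.0376] yaw x 110.1 zaxis [ 0. -0. -1.] F [0.2 0.1 0.3] open 0.0003 q [ 0.04 -0.08  1.77 -0.    1.45 -0.31]
units to goal [0.6  0.39 2.76]
{'xy': [325.2, 128.1], 'conf': 0.72} [0.4909 0.1484 0.078 ]
{'xy': [458.0, 35.7], 'conf': 0.71} [0.5604 0.2551 0.078 ]
[0.51455127 0.09355569]
```

View pics/w1.png

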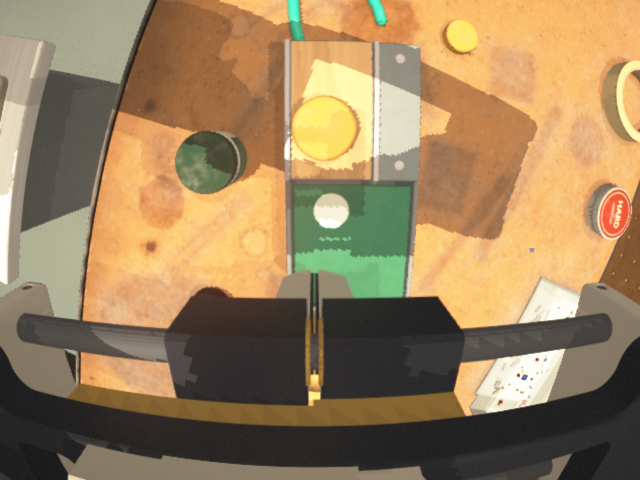

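The wrist view shows the pad at (331,210), the wax at (325,128), and the strip square with the gripper. I'll check both positions.

```bash
python3 - <<'E'
from h import *
k=np.load("k.npz")
for n,p,z in(("pad",(331,210),.078),("wax",(325,128),.095),("edge",(336,181),.078),("stripL",(291,150),.078),("stripR",(374,150),.078)):
  print(n,(k["R"].T@(at("wrist",p,z)[:2]-k["t"])).round(4))
E
```

```text
pad [-0.0153 -0.0203]
wax [-0.0202  0.0398]
edge [-0.0117  0.0014]
stripL [-0.0444  0.0243]
stripR [0.0161 0.0246]
```

apply_moves:
  steps: [0.6,0.39,0.5,0,0,0,0,0,0,0.9,0,0,0,0,0,0,0.9,0,0,0,0,0,0,0.6,0,0,0,0,0,0,0.3,0,0,0,0,0,0,0.2,0,0,0,0,0,0,0.2,0,0,0,0,0,0,0,0,0,0,0]

```text
t: 4.55
tool_pos: [0.515, 0.0935, 0.0748]
orientation: [1.805, 2.571, 0.001]
force: [-0.8, 0.4, 3.0]
opening: 0.0006
gripper_force: 1.2
```

apply_moves:
  steps: [0,0,0.1,0,0,0,0,0,0,0.06,0,0,0,0,0,0,0,0,0,0,0]

```text
t: 4.8
tool_pos: [0.5158, 0.0935, 0.0712]
orientation: [1.804, 2.57, 0.002]
force: [-2.7, -0.9, 5.8]
opening: 0.0002
gripper_force: 3.2
```

apply_moves:
  steps: [0,0,0.06,0,0,0,0,0,0,0,0,0,0,0]

```text
t: 4.97
tool_pos: [0.516, 0.0935, 0.0706]
orientation: [1.804, 2.569, 0.003]
force: [-7.0, -1.0, 16.4]
opening: 0.0007
gripper_force: 7.9
```

At the stop (16 N). Now release and rise.

apply_moves:
  steps: [0,0,-0.3,0,0,0,0,0,0,-0.9,0,0,0,0,0,0,-1,0,0,0,0,0,0,-1,0,0,0,0,0,0,-1,0,0,0,0,0,0,-1,0,0,0,0,0,0,-0.3,0,0,0,0]

```text
t: 5.55
tool_pos: [0.5171, 0.0937, 0.2394]
orientation: [1.801, 2.566, 0.009]
force: [-0.3, 0.5, 0.9]
opening: 0.0006
gripper_force: 0.0
```

```bash
python3 - <<'E'
from h import *
rep([-.018,.083],.19)
a=save("top","top1");b=save("scene","sc1")
cv2.imwrite("pics/c2.png",np.vstack([cv2.resize(a[180:290,190:350],(400,275)),cv2.resize(b[180:350,200:420],(400,309))])[:,:,::-1])
E
```

```text
t 5.55 tcp [0.5171 0.0937 0.2394] keeper [-0.0136 -0.0203] yaw x 109.9 zaxis [ 0.009  0.001 -1.   ] F [-0.3  0.5  0.9] open 0.0006 q [ 0.08 -0.09  1.67  0.    1.55 -0.27]
units to goal [ 3.45 -0.16  1.64]
```

View pics/c2.png

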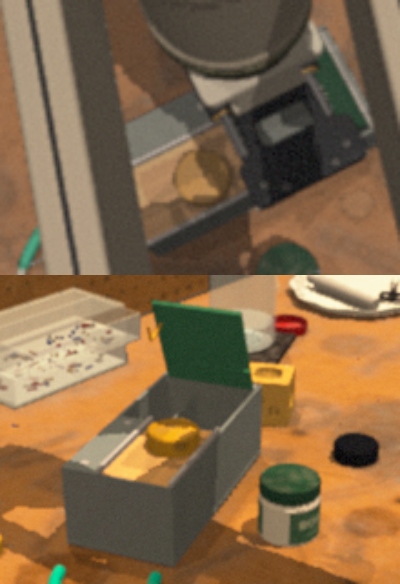

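Cover is open (green plate upright) and the wax is still on the deck. Next, move behind the wax and descend.

apply_moves:
  steps: [0.9,-0.2,0,0,0,0,0,1,0,0,0,0,0,0,1,0,0.3,0,0,0,0,0.6,0,0.8,0,0,0,0,0,0,1,0,0,0,0,0,0,1,0,0,0,0,0,0,1,0,0,0,0,0,0,0.5,0,0,0,0,0,0,0,0,0,0,0]

```text
t: 6.4
tool_pos: [0.4684, 0.1889, 0.0882]
orientation: [-1.801, -2.566, 0.013]
force: [-0.5, -0.3, -0.6]
opening: 0.0006
gripper_force: 0.0
```

```bash
python3 - <<'E'
from h import *
rep([-.020,.083],.084)
E
```

```text
t 6.4 tcp [0.4684 0.1889 0.0882] keeper [-0.0269  0.0858] yaw x 109.9 zaxis [-0.01  -0.003 -1.   ] F [-0.5 -0.3 -0.6] open 0.0006 q [ 0.28 -0.01  1.88 -0.    1.28 -0.07]
units to goal [-0.09  0.23  0.14]
```

apply_moves:
  steps: [0,0.2,0.13,0,0,0,0,-0.2,0,0,0,0,0,0,-0.2,0,0,0,0,0,0,-0.2,0,0,0,0,0,0,-0.2,0,0,0,0,0,0,-0.2,0,0,0,0,0,0,-0.2,0,0,0,0,0,0,0,0,0,0,0,0,0]

```text
t: 7.07
tool_pos: [0.4918, 0.1572, 0.0915]
orientation: [1.806, 2.57, 0.0]
force: [-0.2, 0.5, 0.3]
opening: 0.0007
gripper_force: 0.0
```

```bash
python3 - <<'E'
from h import *
rep([-.018,.010],.084)
save("wrist","w2")
E
```

```text
t 7.0667 tcp [0.4918 0.1572 0.0915] keeper [-0.0158  0.0481] yaw x 109.8 zaxis [ 0.001 -0.    -1.   ] F [-0.2  0.5  0.3] open 0.0007 q [ 0.21  0.    1.86 -0.    1.28 -0.14]
units to goal [-1.27 -0.07  0.25]
```

View pics/w2.png

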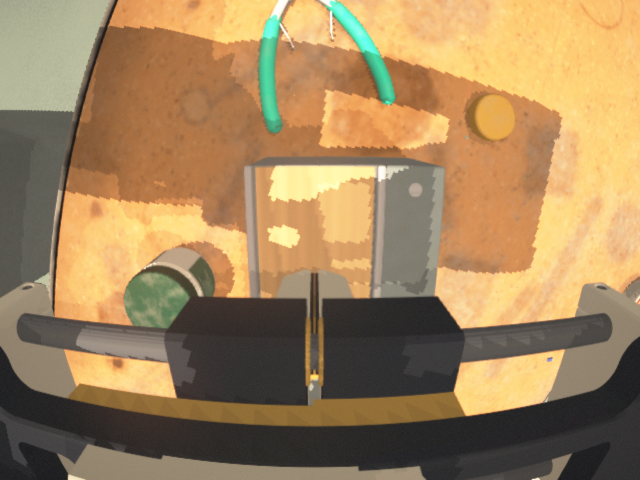

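The wax is hidden in front of the fingers, and the strip behind them is bare. The tip is a bit high (z 0.0915), so I'll lower it and continue.

apply_moves:
  steps: [0,0,0.1,0,0,0,0,0,0,0.1,0,0,0,0,-0.2,0,0,0,0,0,0,-0.2,0,0,0,0,0,0,-0.2,0,0,0,0,0,0,-0.2,0,0,0,0,0,0,-0.2,0,0,0,0,0,0,0,0,0,0,0,0,0]

```text
t: 7.78
tool_pos: [0.5019, 0.1289, 0.0853]
orientation: [1.806, 2.57, -0.0]
force: [-0.5, -0.2, 0.5]
opening: 0.0004
gripper_force: 0.0
```

```bash
python3 - <<'E'
from h import *
rep([-.018,.006],.084)
b=save("scene","sc3")
cv2.imwrite("pics/c3.png",cv2.resize(b[180:350,200:420],None,fx=2.5,fy=2.5)[:,:,::-1])
E
```

```text
t 7.7833 tcp [0.5019 0.1289 0.0853] keeper [-0.0158  0.018 ] yaw x 109.8 zaxis [ 0. -0. -1.] F [-0.5 -0.2  0.5] open 0.0004 q [ 0.15  0.02  1.86 -0.    1.27 -0.19]
units to goal [-0.4  -0.07  0.04]
```

View pics/c3.png

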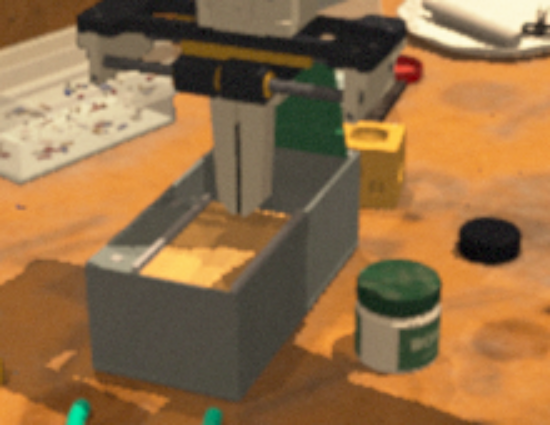

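The deck behind the fingers is clear and the cover is still open. I'll push a little further so the wax surely drops, then back off.

apply_moves:
  steps: [-0.2,0,0,0,0,0,0,-0.2,0,0,0,0,0,0,-0.2,0,0,0,0,0,0,0,0,0,0,0,0,0,0,0,0,0,0,0,0,0.5,0,0,0,0,0,0,1,0,-0.5,0,0,0,0,1,0,-1,0,0,0,0,0,0,-1,0,0,0,0,0,0,-1,0,0,0,0,0,0,-1,0,0,0,0,0,0,0,0,0,0,0]

```text
t: 8.83
tool_pos: [0.4851, 0.1847, 0.227]
orientation: [1.8, 2.567, 0.013]
force: [1.3, -0.1, 1.1]
opening: 0.0005
gripper_force: 0.0
```

```bash
python3 - <<'E'
from h import *
rep([-.016,-.035],.23)
a=save("wrist","w4");b=save("scene","sc4")
cv2.imwrite("pics/c4.png",np.hstack([cv2.resize(a[100:480,120:520],(400,380)),cv2.resize(b[180:350,200:420],(400,380))])[:,:,::-1])
E
```

```text
t 8.8333 tcp [0.4851 0.1847 0.227 ] keeper [-0.0127  0.0762] yaw x 109.9 zaxis [ 0.01   0.003 -1.   ] F [ 1.3 -0.1  1.1] open 0.0005 q [ 0.26 -0.1   1.71  0.    1.53 -0.08]
units to goal [-3.71 -0.11 -0.1 ]
```

View pics/c4.png

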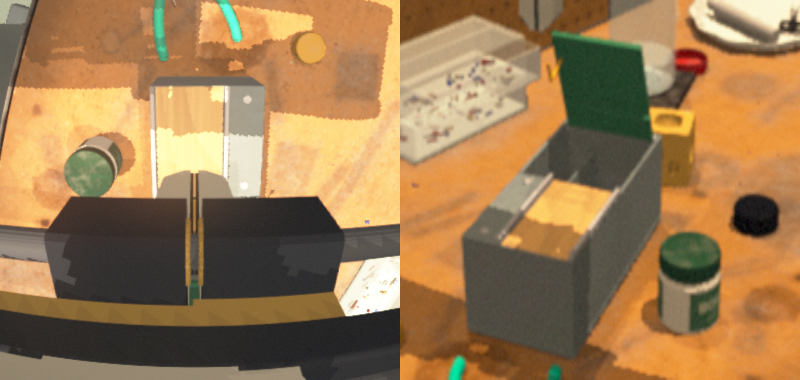

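The deck is empty, so the wax has dropped into the well, with the cover still open. Now go over the cover to its outer (-y) side.

apply_moves:
  steps: [-0.9,-0.1,0,0,0,0,0,-1,0,0,0,0,0,0,-1,0,0,0,0,0,0,-1,0,0,0,0,0,0,-1,0,0,0,0,0,0,-0.8,0,0,0,0,0,0,0,0,0.5,0,0,0,0,0,0,0,0,0,0,0,0,0,0,0,0,0,0]

```text
t: 9.68
tool_pos: [0.5358, 0.0214, 0.202]
orientation: [-1.803, -2.567, 0.004]
force: [-0.0, 0.0, -0.4]
opening: 0.0004
gripper_force: 0.0
```

```bash
python3 - <<'E'
from h import *
rep([-.016,-.095],.137)
for r in eyes.place_of("scene","beeswax")[:4]: print(r)
E
```

```text
t 9.6833 tcp [0.5358 0.0214 0.202 ] keeper [-0.0206 -0.0945] yaw x 109.8 zaxis [-0.005  0.001 -1.   ] F [-0.   0.  -0.4] open 0.0004 q [-0.06 -0.03  1.68  0.    1.49 -0.4 ]
units to goal [-0.02  0.16  2.16]
{'xy': [191.2, 334.3], 'conf': 0.87}
{'xy': [395.6, 278.5], 'conf': 0.79}
```

apply_moves:
  steps: [0,0.12,0.6,0,0,0,0,0,0,0.8,0,0,0,0,0,0,0.6,0,0,0,0,0,0,0.16,0,0,0,0,0,0,0,0,0,0,0,0,0,0,0,0,0,0]

```text
t: 10.23
tool_pos: [0.541, 0.0232, 0.1407]
orientation: [1.803, 2.572, 0.0]
force: [-0.1, 0.5, 0.1]
opening: 0.0004
gripper_force: 0.0
```

apply_moves:
  steps: [0.2,0,0,0,0,0,0,0.2,0,0,0,0,0,0,0.33,0,0.08,0,0,0,0,0.33,0,0.08,0,0,0,0,0.32,0,0.2,0,0,0,0,0.32,0,0.2,0,0,0,0,0.26,0,0.31,0,0,0,0,0.26,0,0.31,0,0,0,0,0,0,0,0,0,0,0]

```text
t: 10.98
tool_pos: [0.5161, 0.087, 0.1016]
orientation: [-1.801, -2.57, 0.002]
force: [-0.4, 0.3, 1.3]
opening: 0.0005
gripper_force: 0.8
```

```bash
python3 - <<'E'
from h import *
rep([-.016,-.020],.078)
E
```

```text
t 10.9833 tcp [0.5161 0.087  0.1016] keeper [-0.0168 -0.0261] yaw x 109.9 zaxis [-0.004  0.001 -1.   ] F [-0.4  0.3  1.3] open 0.0005 q [ 0.07  0.02  1.83  0.    1.3  -0.28]
units to goal [0.2  0.03 0.79]
```

Cover is following with about 1 N. Press on down.

apply_moves:
  steps: [0.1,0,0.3,0,0,0,0,0.1,0,0.3,0,0,0,0,0,0,0.18,0,0,0,0,0,0,0.12,0,0,0,0,0,0,0.1,0,0,0,0,0,0,0,0,0,0,0,0,0,0,0,0,0,0]

```text
t: 11.57
tool_pos: [0.516, 0.0909, 0.0743]
orientation: [-1.805, -2.571, 0.001]
force: [-1.4, 1.5, 3.7]
opening: 0.0001
gripper_force: 1.3
```

apply_moves:
  steps: [0,0,0.1,0,0,0,0,0,0,0.06,0,0,0,0,0,0,0,0,0,0,0]

```text
t: 11.82
tool_pos: [0.5167, 0.0907, 0.071]
orientation: [1.804, 2.571, 0.001]
force: [-7.1, -0.3, 15.0]
opening: 0.0003
gripper_force: 7.2
```

At the stop (15 N). Release and lift clear.

apply_moves:
  steps: [0,0,-0.2,0,0,0,0,0,0,-0.3,0,0,0,0,0,0,-0.8,0,0,0,0,0,0,-1,0,0,0,0,0,0,-1,0,0,0,0,0,0,-1,0,0,0,0,0.9,0,-0.9,0,0,0,0,1,0,-0.3,0,0,0,0,1,0,0,0,0,0,0,0.5,0,0,0,0,0,0,0,0,0,0,0,0,0]

```text
t: 12.73
tool_pos: [0.4806, 0.1892, 0.2353]
orientation: [-1.801, -2.574, -0.002]
force: [-0.4, -0.1, -0.5]
opening: 0.0003
gripper_force: 0.0
```

```bash
python3 - <<'E'
from h import *
rep()
b=save("scene","sc5")
cv2.imwrite("pics/c5.png",cv2.resize(b[180:400,170:420],None,fx=2.4,fy=2.4)[:,:,::-1])
E
```

```text
t 12.7333 tcp [0.4806 0.1892 0.2353] keeper [-0.0154  0.082 ] yaw x 110.0 zaxis [ 0.001  0.001 -1.   ] F [-0.4 -0.1 -0.5] open 0.0003 q [ 0.28 -0.1   1.69  0.    1.55 -0.07]
```

View pics/c5.png

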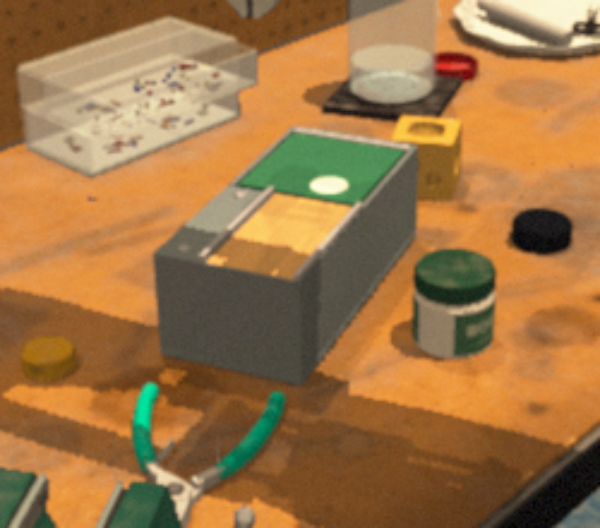

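The cover is flush and latched, the wax is inside, the bystanders have not moved and the arm is clear.

```bash
python3 -c "
from plant import robot
print(robot.close_job())"
```

```text
the job is handed in; nothing more can be done
None
```

The beeswax is in the well and the cover is latched flush; the jar, block and pliers look unmoved in the last picture, the arm is clear, and the job was handed in at about 13 s (no verdict was returned).

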